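Fold and tuck the fittings tray's flap

TASK

Close the blue fittings tray for carrying: gently push the standing grey flap over with the fingertips until it lies flat on the tray, then push it by its orange ridge towards the yellow lip, as far as it goes, so that its free edge is tucked beneath the lip. Only push and press: do not pinch the flap or pick anything up, leave the fittings in the tray and the tools around it where they are, and finish with the gripper clear of everything.

Things in the scene. Friction and masses are not known exactly. Their poses are not given: they have to be found in the camera images.
- tray: Blue open-topped fittings tray, 130 (x) by 112 (y) by 50 mm high, fixed to the counter. Origin: centre of its underside. Its +x points from the hinge side (nearest the robot) to the far side with the yellow lip; z up. At each end of the hinge a steel slotted cheek, outer faces 61.5 mm either side of the middle, tops 59.5 mm high. Two loose fittings lie in it, below its rim.
- lip (a point): Middle of the front lower edge of the fixed yellow lip: a strip 80 mm wide (tray y), 4 mm thick, reaching 18 mm back, 50 mm from the tray's origin on its +x side, 57 mm above the counter. A turned-up lead-in edge reaches 4.5 mm further forward, 62 mm high at most. The folded flap passes beneath with 4 mm to spare; a flap folded when too far forward lands on top of the lip.
- flap (a joint): Hinge angle of the flap about the pin, rad. 0: folded flat over the tray; 1.57: standing upright; up to 2.1: leaning back towards the hinge side. Starts between 1.25 and 1.75. The hinge is stiff (about 0.05 N m), so the flap stays where it is left; its mass is 60 g.
- flap_slide (a joint): How far the flap and its pin have slid in the slots towards the lip (tray +x), m. 0: fully back, the folded flap's free edge is 8 mm short of point lip and clears the lip; 0.018: fully forward, free edge 10 mm beneath the lip. Starts 0 to 0.001. It resists with about 2.5 N and stays where it is left.
- flap_pin (a point): Middle of the hinge pin's axis, which runs along the tray's y, 51.5 mm above the counter and, with the slide at 0, 58 mm from the tray's origin on its -x side. It moves with the slide. Axes as the tray's.
- flap_edge (a point): Middle of the flap's free edge on its outer face (uppermost when folded, then 53 mm above the counter), 100 mm from the pin. Flap: stiff grey plate 3 mm thick, 100 mm wide, its last 15 mm a tongue 60 mm wide; white lining 2 mm thick on the inner face, 12 to 74 mm from the pin. Axes: x from pin to free edge, y along the pin, z out of the outer face.
- flap_ridge (a point): Foot of the steep side of the orange thumb ridge on the flap's outer face. That side faces the hinge, 64 mm from the pin's axis, 64 mm wide, 8 mm high; towards the free edge the ridge slopes down over 17 mm. Pushing the steep side towards the lip slides the folded flap. The face between pin and ridge is plain. Axes as flap_edge.
- fitting_plug: brass-coloured square-headed pipe plug, 27 x 27 x 25 mm, loose in the tray; stays there. Origin: centre of its underside.
- fitting_elbow: brass-coloured pipe elbow, 37 x 37 x 26 mm, loose in the tray; stays there. Origin: centre of its underside.
- screwdriver: red-handled screwdriver, 29 x 209 x 28 mm, lying on the counter in front of the tray, near the front edge; to be left alone. Origin: centre of its underside.
- flux_tin: small round tin with green lid, 62 mm across, 34 mm high, standing behind the tray; to be left alone. Origin: centre of its underside.
- tape_spool_b: yellow spool of seal tape, 53 mm across, 16 mm high, lying behind the tray; to be left alone. Origin: centre of its underside.
- marker_pen: white marker pen with red cap, 133 mm long, 16 mm thick, lying near the front edge of the counter to the right; to be left alone. Origin: centre of its underside.
Not all that is in view belongs to the job. What is shaped like the fitting_plug but purple is not meant.

How it is judged:
By the outcome, as a careful person would: the job done as asked, in the order asked, and still so for the second after the job is handed in, with the robot touching nothing.
It also fails if it takes over 45 s, if anything falls off the work surface, if the arm or the gripper's body presses on something with over 40 N, if the wrist force passes 120 N, or if a joint passes its speed limit or range.

ROBOT

A 7-joint arm with a two-finger parallel gripper is mounted at the origin on a cart in front of the work surface, level with it; the furniture and walls round the work are solid. World frame = base frame: x ahead of the robot, y to its left, z up, the work surface at z = 0. Lengths are in m, angles in rad, forces in N, time in s.
With the tool pointing down it reaches from about 0.4 to 0.85 m from the base axis. Payload 10.4 kg.
Tool frame: the origin (TCP) lies between the finger pads; the fingertips stand 25 mm ahead of it and the grasp point (between the pads) lies 6 mm ahead of it; z points along the fingers, x is the direction in which the jaws open and shut, and the axes are right-handed (so a half turn about z gives the same grasp; the last joint's range is limited). The gripper opens to 87 mm and grips with 3 to 60 N. Pads are 19 mm wide; open, the fingers measure 117 mm over their backs; the gripper's body (75 mm by 190 mm) begins 51 mm behind the grasp point.
Start: joints at [-1.261, 0.332, -0.065, 1.46, 0.022, 1.35, -0.088], TCP at [0.204, 0.591, 0.248] pointing down, gripper open.
Joint ranges: [-2.6, 2.6], [-0.5, 2.12], [-1.47, 1.34], [0.16, 2.42], [-1.27, 4.41], [0.06, 2.06], [-2.6, 2.6]. Speed limits (rad/s): [2.22, 2.22, 2.79, 2.79, 3.14, 3.14, 3.14].

INTERFACE

Orientations are given as a unit quaternion [x, y, z, w].
In Python, from bench import * gives the robot as it stands. The module is installed in compiled form; this text tells all that it offers.
- The arm moves only by the shell command python3 -m crank 'ROWS' [FORCE]. ROWS is JSON, a list of rows, each an object of numbers: "x", "y", "z": the shift along the world's x, y, z in units of 0.2 m (1.0 is 0.2 m); "rx", "ry", "rz": the turn, a rotation vector about the world's x, y, z in units of 30 degrees (1.0 is 30 degrees); "jaw": the closure, from 0 (fully open) to 1 (shut). In form: [{"x": .., "y": .., "z": .., "rx": .., "ry": .., "rz": .., "jaw": ..}, ...]. A call has 1 to 12 rows; each row shifts and turns the commanded pose from where the row before left it; what a row does not reach is not made up. A row lasts 1/12 s, in which the tool goes at most 41.7 mm and 7.16 degrees, less where a joint would pass 70% of its speed; a pose out of reach is approached as far as the arm can. A call with a number of a shift or a turn outside -1 to 1 is refused whole. A call with a gripper value outside its range is refused whole. The fingers move at their own pace and stop on an object; FORCE is the grip in N (left out, the last holds). Time passes only in rows, so rows that do not move let the fingers close. It gives the time, the measured TCP pose, the force and the opening at its end, in the units of the state.
- get_state(): the state, without advancing time (a new reading comes with each control period).
- snapshot(name): name is "scene" or "top" or "wrist"; returns a dict with "color" (384x512x3 uint8, blue, green, red), "vertical_fov" (degrees; the focal length in pixels is half the picture's height over the tangent of half this angle, whatever the lens; pixels are square), "cx", "cy" (the principal point, pixels), "R" (3x3) and "t" (3): a world point X has camera coordinates R X + t. Camera axes: x right, y down, z forward; pixel columns grow to the right and rows downward; lengths in m; the calibration is good to about 2 mm. A picture is of the moment at which its call begins. There is no depth.
- close_job(): hands the job in, once; it reports no verdict.
The state is a dict: "time_s": time; "joint_positions": joint angles; "qd": joint speeds; "joint_torque": joint torques, N m; "ee_pos": TCP position; "tool_rot": TCP orientation; "force": force on the tool from outside, world axes, zero at the start; "torque": the same for the moment, N m; "gripper_width": finger opening in m.
Only numpy, scipy, OpenCV 4.12 (cv2) and the standard library are available. Lean on these libraries where they do the work, as an engineer would, in place of code of your own. Each camera call takes 0.05 s, during which the arm holds its last target.

## Working session

There is one attempt and no reset: what is moved stays moved. The work goes in short steps, Python scripts to look and compute and a shell command to move; the robot and the scene stay as the last step left them, time stands still between calls to the robot, and variables do not carry over. Pictures are saved under pics/ and viewed, and the job is handed in when it is done.

```bash
mkdir -p pics; cat > h.py <<'E'
from bench import *
import numpy as np, cv2
def snap(n,f):
    s=snapshot(n); cv2.imwrite('pics/'+f,s['color']); return s
def cam(s):
    f=s['color'].shape[0]/2/np.tan(np.radians(s['vertical_fov'])/2)
    return f,np.array(s['R']),np.array(s['t'])
def ray(s,u,v):
    f,R,t=cam(s); d=R.T@np.array([(u-s['cx'])/f,(v-s['cy'])/f,1]); return -R.T@t,d
def onz(s,u,v,z):
    o,d=ray(s,u,v); return o+d*(z-o[2])/d[2]
def proj(s,X):
    f,R,t=cam(s); c=R@np.array(X)+t; return np.array([s['cx']+f*c[0]/c[2],s['cy']+f*c[1]/c[2]])
E
python3 - <<'E'
from h import *
import pickle
d={}
for n in ["scene","top","wrist"]:
    s=snap(n,n+'0.png'); d[n]=s; print(n,s['vertical_fov'],-np.array(s['R']).T@s['t'])
pickle.dump(d,open('s0.pkl','wb'))
print(get_state())
E
```

```text
scene 44.43217839857802 [-0.026169   -0.34098902  0.70773463]
top 46.844992417518654 [ 0.41152653 -0.05758474  0.92655398]
wrist 59.683424323904134 [0.14192548 0.61225829 0.38603483]
{'time_s': 0.15, 'joint_positions': array([-1.26059057,  0.33271845, -0.06470418,  1.46073568,  0.02163938,
        1.34993265, -0.08849877]), 'qd': array([-0.00129956, -0.00274324,  0.00088159, -0.00224909,  0.00015552,
        0.00046555, -0.00029553]), 'joint_torque': array([ 7.94641146e-04, -6.23627830e+01,  2.45427957e-02, -3.90142822e+01,
       -6.13969658e-02,  3.70578293e-02,  1.03632922e-04]), 'ee_pos': array([0.20410578, 0.59044608, 0.24694795]), 'tool_rot': array([ 8.14452859e-01,  5.80229471e-01, -4.20889340e-04,  3.52277617e-04]), 'force': array([0.7250771 , 0.98916796, 0.4516917 ]), 'torque': array([-0.03104122,  0.05635371, -0.04284892]), 'gripper_width': 0.087037384159343}
```

View pics/scene0.png

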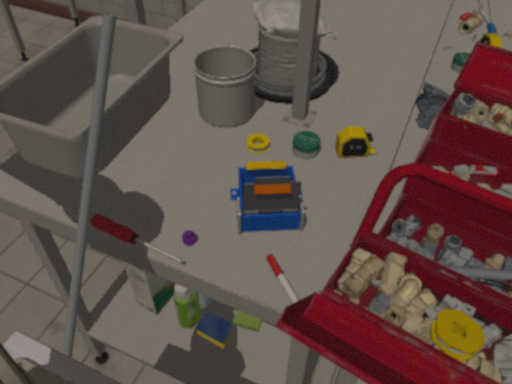

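View pics/top0.png

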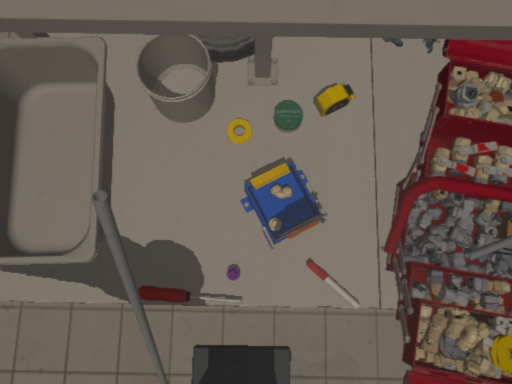

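```bash
python3 - <<'E'
from h import *
import pickle
d=pickle.load(open('s0.pkl','rb'))
a=d['top']['color'][140:260,220:350]; b=d['scene']['color'][140:250,215:325]
cv2.imwrite('pics/c_top.png',cv2.resize(a,None,fx=5,fy=5,interpolation=cv2.INTER_CUBIC))
cv2.imwrite('pics/c_sc.png',cv2.resize(b,None,fx=5,fy=5,interpolation=cv2.INTER_CUBIC))
for n in['top','scene']:
  print(n,proj(d[n],[0,0,0]),proj(d[n],[.204,.591,.248]),proj(d[n],[.5,0,0]),proj(d[n],[.6,0,0]),proj(d[n],[.5,.1,0]))
E
```

```text
top [223.31850556 504.18700466] [-202.80763282  420.79776748] [231.42962856 236.13708969] [232.84832775 189.25305182] [183.61222765 235.25514654]
scene [ 23.84280987 469.7073281 ] [-223.7215612  116.6740057] [206.11836651 211.49014745] [228.69063679 179.51357253] [163.38898352 196.0484699 ]
```

View pics/c_top.png

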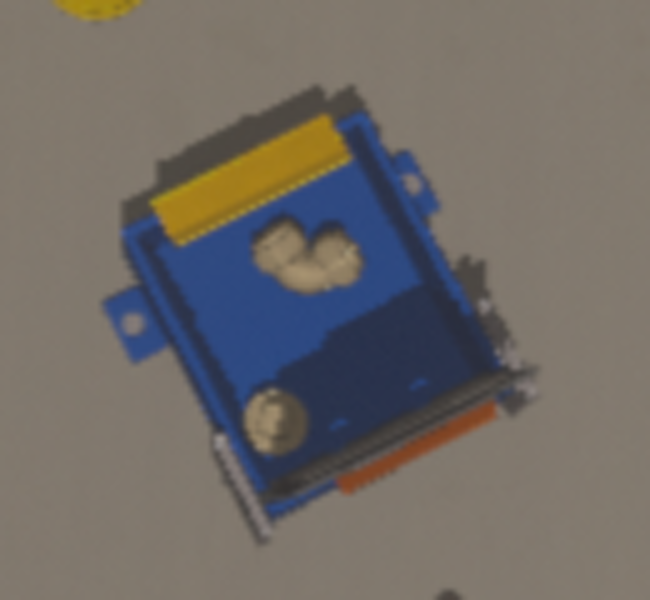

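View pics/c_sc.png

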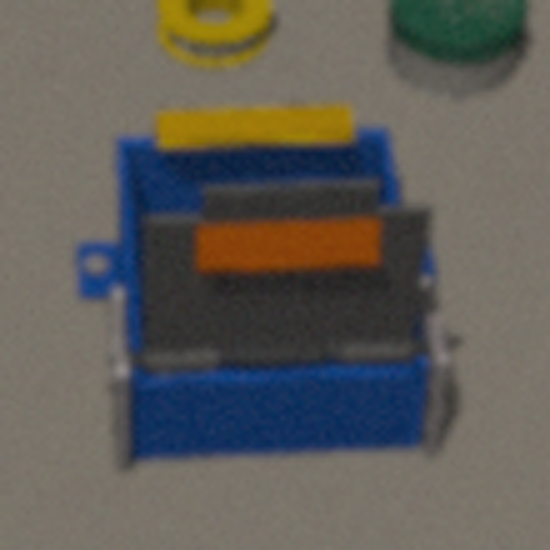

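View pics/wrist0.png

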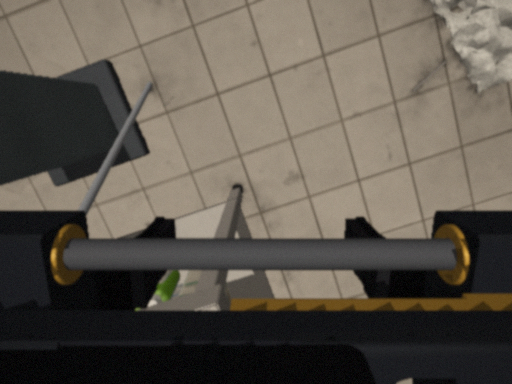

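```bash
cat > pose.py <<'E'
from h import *
import sys,pickle
d=pickle.load(open('s0.pkl','rb'))
s=d['top'];im=s['color']; hsv=cv2.cvtColor(im,cv2.COLOR_BGR2HSV)
def rect(s,roi,lo,hi):
    hsv=cv2.cvtColor(s['color'],cv2.COLOR_BGR2HSV); m=np.zeros(hsv.shape[:2],np.uint8)
    x0,x1,y0,y1=roi; m[y0:y1,x0:x1]=cv2.inRange(hsv,lo,hi)[y0:y1,x0:x1]
    c=max(cv2.findContours(m,0,1)[0],key=cv2.contourArea); return c,cv2.boxPoints(cv2.minAreaRect(c))
c,b=rect(s,(240,300,155,195),(18,120,80),(35,255,255))
P=np.array([onz(s,u,v,0.061) for u,v in b]); print('lip',b,P)
print([np.linalg.norm(P[i]-P[(i+1)%4]) for i in range(4)])
for n,roi in [('top',(280,330,210,250)),('scene',(240,310,175,205))]:
    c,b=rect(d[n],roi,(5,120,80),(15,255,255)); print(n,'orange',b)
# line blobs
c,b=rect(s,(220,350,140,260),(100,100,40),(125,255,255)); 
print('blue',cv2.approxPolyDP(c,2,True)[:,0].tolist())
E
python3 pose.py
```

```text
lip [[249.40002 179.80002]
 [285.00003 162.00003]
 [289.60004 171.20004]
 [254.00003 189.00003]] [[ 0.60750839 -0.03635132  0.061     ]
 [ 0.64564207 -0.10737197  0.061     ]
 [ 0.62670039 -0.11673641  0.061     ]
 [ 0.58887909 -0.04593895  0.061     ]]
[np.float64(0.08061085691511083), np.float64(0.02113006755661853), np.float64(0.0802666275191106), np.float64(0.02095169237647115)]
top orange [[287.1839  235.42213]
 [317.38092 219.803  ]
 [318.81616 222.57787]
 [288.61914 238.197  ]]
scene orange [[253.64375 184.09425]
 [290.94406 182.60225]
 [291.35944 192.98564]
 [254.05911 194.47765]]
blue [[293, 163], [288, 164], [293, 168], [291, 172], [256, 190], [250, 183], [245, 185], [249, 196], [241, 201], [246, 211], [253, 208], [257, 211], [271, 237], [313, 214], [305, 199], [307, 196], [319, 212], [305, 187], [306, 179], [300, 178], [299, 175], [303, 174], [295, 169]]
```

```bash
cat > pose2.py <<'E'
from h import *
import pickle
d=pickle.load(open('s0.pkl','rb'))
def blob(s,roi,lo,hi,z):
    k=4; im=cv2.resize(s['color'],None,fx=k,fy=k,interpolation=cv2.INTER_CUBIC)
    hsv=cv2.cvtColor(im,cv2.COLOR_BGR2HSV); x0,x1,y0,y1=[k*r for r in roi]
    m=cv2.inRange(hsv,lo,hi)[y0:y1,x0:x1]
    n,l,st,_=cv2.connectedComponentsWithStats(m); i=1+np.argmax(st[1:,4]); v,u=np.nonzero(l==i)
    p=np.stack([(u+x0+.5)/k-.5,(v+y0+.5)/k-.5],1)
    X=np.array([onz(s,a,b,z)[:2] for a,b in p]); c=X.mean(0); w,V=np.linalg.eigh(np.cov((X-c).T))
    y=V[:,1]; y=y*np.sign(y[1]); q=(X-c)@V
    return c,np.degrees(np.arctan2(-y[0],y[1])),np.ptp(q,0)
for n,roi in [('top',(240,300,155,195)),('scene',(240,292,155,175))]:
    print(n,'lip',blob(d[n],roi,(18,120,70),(35,255,255),.061))
E
python3 pose2.py; python3 - <<'E'
import sys; sys.path.insert(0,'.')
import os; os.chdir('.')
from h import *
import pickle
d=pickle.load(open('s0.pkl','rb'))
for yaw,c in [(28.2,(.6172,-.0766)),]:
    a=np.radians(yaw); R=np.array([[np.cos(a),-np.sin(a)],[np.sin(a),np.cos(a)]])
    o=np.array(c)-R@[.05675,0]; print('origin',o)
    for n,f,x0,y0 in [('top',5,220,140),('scene',5,215,140)]:
        im=cv2.imread('pics/c_%s.png'%('top' if n=='top' else 'sc'))
        for X in [(.065,.056,.05),(.065,-.056,.05),(-.065,.056,.05),(-.065,-.056,.05),(-.058,.0615,.0595),(-.058,-.0615,.0595),(.05,.04,.057),(.05,-.04,.057),(-.065,.056,0),(-.065,-.056,0)]:
            p=R@X[:2]+o; u,v=proj(d[n],[*p,X[2]]); cv2.circle(im,(int((u-x0+.5)*f),int((v-y0+.5)*f)),4,(0,0,255),-1)
        cv2.imwrite('pics/ov_%s.png'%n,im)
E
```

```text
top lip (array([ 0.61748073, -0.07679459]), np.float64(27.875218200594208), array([0.02233362, 0.08145681]))
scene lip (array([ 0.61499861, -0.07745262]), np.float64(27.99940431493444), array([0.02329055, 0.08005514]))
origin [ 0.56718603 -0.10341726]
```

View pics/ov_top.png

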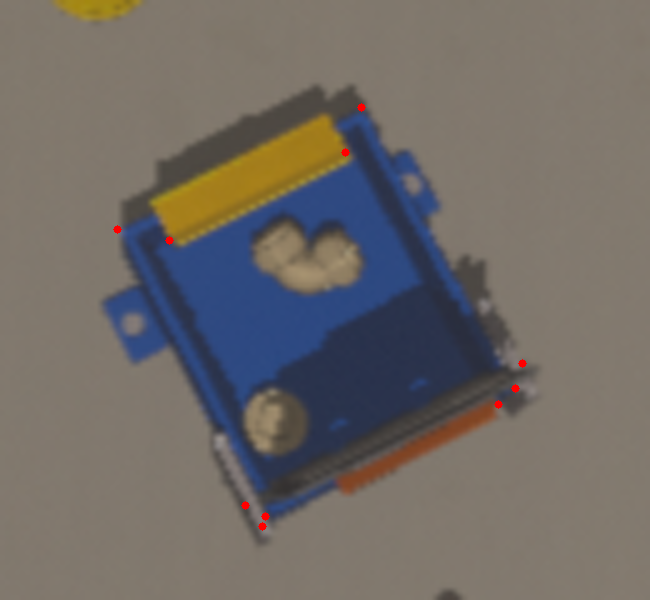

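View pics/ov_scene.png

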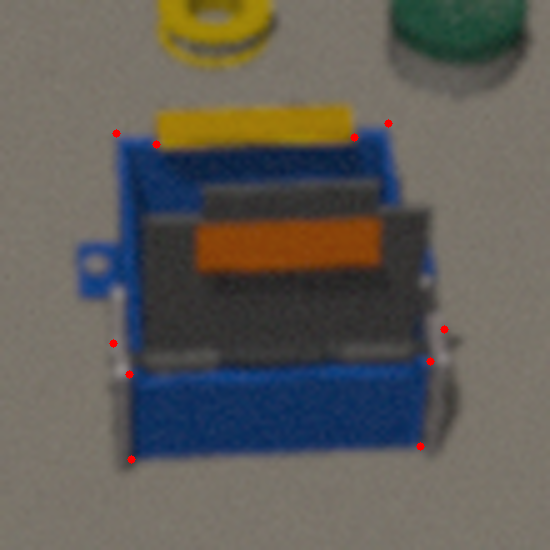

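```bash
python3 - <<'E'
from h import *
import pickle
d=pickle.load(open('s0.pkl','rb'))
def plane(s,p,q):
    o,a=ray(s,*p); _,b=ray(s,*q); n=np.cross(a,b); n/=np.linalg.norm(n); return n,n@o
n1,d1=plane(d['top'],(101,200),(157,360)); n2,d2=plane(d['scene'],(107,22),(73,340))
dr=np.cross(n1,n2); p0=np.linalg.lstsq(np.array([n1,n2]),np.array([d1,d2]),rcond=None)[0]
print('dir',dr/np.linalg.norm(dr),'p0',p0)
for n,px in [('top',(101,200)),('top',(160,380)),('scene',(107,22)),('scene',(73,340))]:
    o,r=ray(d[n],*px); A=np.stack([dr,-r],1); t=np.linalg.lstsq(A,o-p0,rcond=None)[0]; print(n,px,p0+dr*t[0])
a=d['scene']['color'][0:384,0:260]; cv2.imwrite('pics/pole.png',cv2.resize(a,None,fx=1.5,fy=1.5))
E
```

```text
dir [ 0.34749895 -0.11647649  0.93041803] p0 [ 0.31784523  0.1957332  -0.09420773]
top (101, 200) [0.50246394 0.13385175 0.40010333]
top (160, 380) [ 0.0491593   0.28579274 -0.81360627]
scene (107, 22) [0.4923723  0.13723432 0.37308326]
scene (73, 340) [ 0.24944619  0.21865954 -0.27734411]
```

View pics/pole.png

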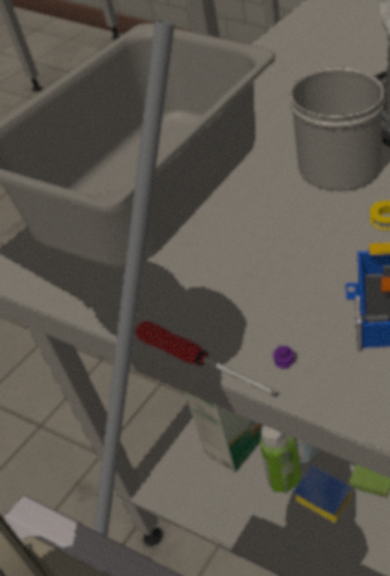

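The thing wanted is the blue tray with the grey flap and orange ridge (top view about (283,202), scene about (268,197)). Other things that could be confused with it:
- Yellow spool, top (239,131), and yellow tape measure, top (335,98), against the yellow lip at (269,175).
- Purple plug, top (233,272), against the brass plug at (275,224).

The crops confirm the tray. A broom handle also leans over the counter, with its tip near (0.50, 0.13, 0.40), so I'll go over it.

```bash
python3 -m crank '[{"z":0.2,"jaw":1},{"z":0.2,"jaw":1},{"z":0.2,"jaw":1},{"z":0.2,"jaw":1},{"z":0.2,"jaw":1},{"z":0.2,"jaw":1},{"z":0.2,"jaw":1},{"jaw":1}]' 20
```

```text
invalid input at $[0]: expected keys x, y, z, rx, ry, rz, jaw
```

```bash
python3 -m crank '[{"x":0,"y":0,"z":0.2,"rx":0,"ry":0,"rz":0,"jaw":1},{"x":0,"y":0,"z":0.2,"rx":0,"ry":0,"rz":0,"jaw":1},{"x":0,"y":0,"z":0.2,"rx":0,"ry":0,"rz":0,"jaw":1},{"x":0,"y":0,"z":0.2,"rx":0,"ry":0,"rz":0,"jaw":1},{"x":0,"y":0,"z":0.2,"rx":0,"ry":0,"rz":0,"jaw":1},{"x":0,"y":0,"z":0.2,"rx":0,"ry":0,"rz":0,"jaw":1},{"x":0,"y":0,"z":0.2,"rx":0,"ry":0,"rz":0,"jaw":1},{"x":0,"y":0,"z":0,"rx":0,"ry":0,"rz":0,"jaw":1}]' 20
```

```text
time_s: 0.82
ee_pos: [0.2041, 0.5907, 0.5363]
tool_rot: [0.814, 0.58, 0.005, -0.004]
force: [0.4, -0.4, 1.5]
gripper_width: 0.0415
```

```bash
python3 -m crank '[{"x":0.185,"y":-0.18,"z":0,"rx":0,"ry":0,"rz":-0.22,"jaw":1},{"x":0.185,"y":-0.18,"z":0,"rx":0,"ry":0,"rz":-0.22,"jaw":1},{"x":0.15,"y":-0.15,"z":0,"rx":0,"ry":0,"rz":-0.22,"jaw":1},{"x":0.15,"y":-0.15,"z":0,"rx":0,"ry":0,"rz":-0.22,"jaw":1},{"x":0.15,"y":-0.15,"z":0,"rx":0,"ry":0,"rz":-0.22,"jaw":1},{"x":0.15,"y":-0.15,"z":0,"rx":0,"ry":0,"rz":-0.22,"jaw":1},{"x":0.15,"y":-0.15,"z":0,"rx":0,"ry":0,"rz":-0.22,"jaw":1},{"x":0.15,"y":-0.15,"z":0,"rx":0,"ry":0,"rz":-0.22,"jaw":1},{"x":0.1,"y":-0.17,"z":0,"rx":0,"ry":0,"rz":-0.22,"jaw":1},{"x":0.1,"y":-0.17,"z":0,"rx":0,"ry":0,"rz":-0.22,"jaw":1}]'
```

```text
time_s: 1.65
ee_pos: [0.4817, 0.2861, 0.5269]
tool_rot: [0.999, 0.04, -0.0, 0.0]
force: [0.4, -0.2, 1.1]
gripper_width: 0.0005
```

```bash
python3 -m crank '[{"x":0.0,"y":-0.195,"z":0,"rx":0,"ry":0,"rz":-0.2,"jaw":1},{"x":0,"y":-0.195,"z":0,"rx":0,"ry":0,"rz":-0.2,"jaw":1},{"x":0,"y":-0.195,"z":0,"rx":0,"ry":0,"rz":-0.2,"jaw":1},{"x":0,"y":-0.195,"z":0,"rx":0,"ry":0,"rz":-0.2,"jaw":1},{"x":0,"y":-0.195,"z":0,"rx":0,"ry":0,"rz":-0.2,"jaw":1},{"x":0,"y":-0.195,"z":0,"rx":0,"ry":0,"rz":-0.2,"jaw":1},{"x":0,"y":-0.195,"z":0,"rx":0,"ry":0,"rz":-0.2,"jaw":1},{"x":0,"y":-0.195,"z":0,"rx":0,"ry":0,"rz":-0.2,"jaw":1},{"x":0,"y":-0.195,"z":0,"rx":0,"ry":0,"rz":-0.2,"jaw":1},{"x":0,"y":-0.195,"z":0,"rx":0,"ry":0,"rz":-0.2,"jaw":1},{"x":0,"y":-0.195,"z":0,"rx":0,"ry":0,"rz":-0.2,"jaw":1},{"x":0,"y":0,"z":0,"rx":0,"ry":0,"rz":-0.04,"jaw":1}]'; python3 - <<'E'
from h import *
s=snap('wrist','w1.png'); import pickle; pickle.dump(s,open('w1.pkl','wb')); st=get_state(); print(st['ee_pos'],st['tool_rot'],st['joint_positions'])
snap('top','t1.png')
E
```

```text
time_s: 2.65
ee_pos: [0.4787, -0.1491, 0.5278]
tool_rot: [0.852, -0.524, 0.001, 0.001]
force: [-0.6, -0.9, 0.5]
gripper_width: 0.0004
[ 0.47953177 -0.14548572  0.52764565] [ 8.52969832e-01 -5.21960027e-01  3.26642596e-04  2.98419662e-04] [-0.44839489  0.05635841  0.70600492  1.22175803 -0.03753265  1.87627302
 -0.85277803]
```

View pics/w1.png

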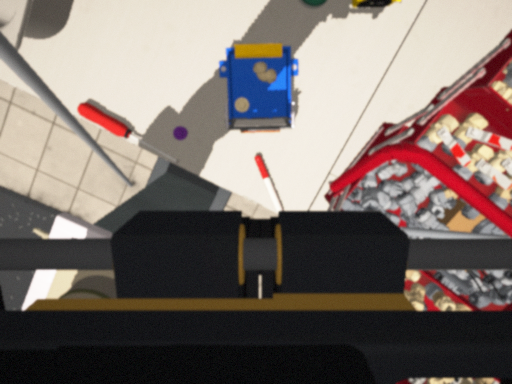

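View pics/t1.png

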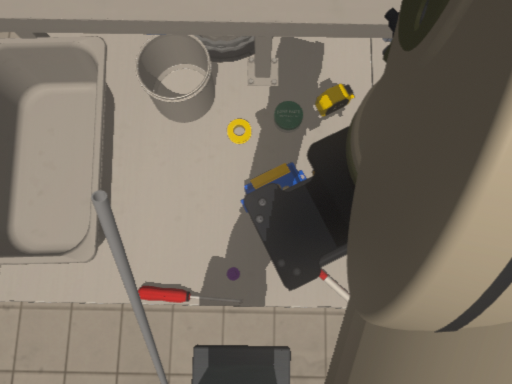

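```bash
cat > m.py <<'E'
from h import *
import pickle
exec(open('pose2.py').read().split("for n,roi")[0])
s=pickle.load(open('w1.pkl','rb'))
print('lip',blob(s,(225,295,35,65),(18,120,70),(35,255,255),.061))
a=s['color'][35:145,210:310]; cv2.imwrite('pics/c_w1.png',cv2.resize(a,None,fx=6,fy=5.4,interpolation=cv2.INTER_CUBIC))
a=np.radians(28); R=np.array([[np.cos(a),-np.sin(a)],[np.sin(a),np.cos(a)]]); o=np.array([.565,-.104])
im=cv2.resize(s['color'][35:145,210:310],None,fx=5,fy=5,interpolation=cv2.INTER_CUBIC)
for X in [(.065,.056,.05),(.065,-.056,.05),(-.065,.056,.05),(-.065,-.056,.05),(-.058,.0615,.0595),(-.058,-.0615,.0595),(.05,.04,.057),(.05,-.04,.057)]:
    p=R@X[:2]+o; u,v=proj(s,[*p,X[2]]); cv2.circle(im,(int((u-210+.5)*5),int((v-35+.5)*5)),3,(0,0,255),-1)
cv2.imwrite('pics/c_w1.png',im)
E
python3 m.py
```

```text
lip (array([ 0.61861271, -0.07575725]), np.float64(28.017050987338212), array([0.02221829, 0.08055368]))
```

View pics/c_w1.png

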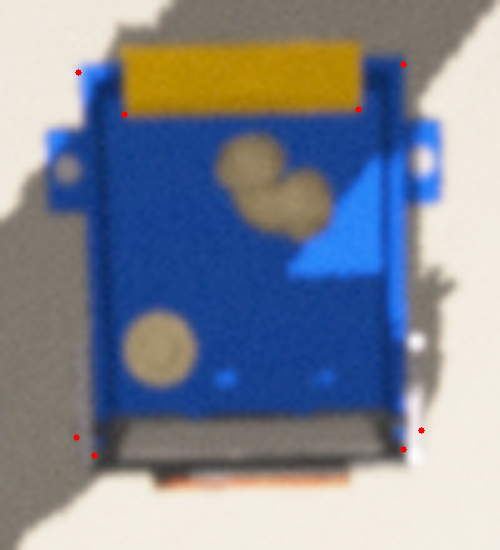

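```bash
cat > geo.py <<'E'
from h import *
A=np.radians(28); RT=np.array([[np.cos(A),-np.sin(A)],[np.sin(A),np.cos(A)]]); O=np.array([.566,-.1035])
def w(x,y,z): return np.array([*(RT@[x,y]+O),z])
def flap(th,r,h=0,y=0,sl=0): # h: out of outer face; outer face offset 1.5 above pin axis
    h=h+.0015; return w(-.058+sl+r*np.cos(th)-h*np.sin(th),y,.0515+r*np.sin(th)+h*np.cos(th))
def tray(X): return np.array([*(RT.T@(np.array(X[:2])-O)),X[2]])
E
python3 - <<'E'
from geo import *
import pickle
d=pickle.load(open('s0.pkl','rb')); w1=pickle.load(open('w1.pkl','rb'))
print(d['top']['vertical_fov'])
for th in [1.3,1.4,1.5,1.6,1.7]:
    print(th,'scene crop',(proj(d['scene'],flap(th,.1))-[215,140])*5,'ridge',(proj(d['scene'],flap(th,.064))-[215,140])*5,'top',(proj(d['top'],flap(th,.1))-[220,140])*5,'w',(proj(w1,flap(th,.1))-[210,35])*5)
E
```

```text
46.844992417518654
1.3 scene crop [277.50062369 113.33054202] ridge [276.61624387 202.85798658] top [369.90646386 341.97374583] w [244.62372172 354.66313622]
1.4 scene crop [280.04013816 128.18297758] ridge [278.1928307  212.81892465] top [383.29863045 365.43710557] w [245.34628774 388.13540859]
1.5 scene crop [282.5729182  145.73811121] ridge [279.75278784 224.35096956] top [396.77062847 389.89854793] w [246.07601606 421.96126888]
1.6 scene crop [285.06706666 165.85378469] ridge [281.27777157 237.34843285] top [410.13865124 415.03347191] w [246.80133627 455.60421021]
1.7 scene crop [287.48963662 188.34006468] ridge [282.74931357 251.68240532] top [423.21774392 440.50020938] w [247.51099132 488.54179492]
```

```bash
python3 -m crank '[{"x":-0.05,"y":-0.05,"z":0,"rx":0,"ry":0,"rz":0.03,"jaw":1},{"x":0,"y":0,"z":0,"rx":0,"ry":0,"rz":0,"jaw":1},{"x":0,"y":0,"z":0,"rx":0,"ry":0,"rz":0,"jaw":1},{"x":0,"y":0,"z":0,"rx":0,"ry":0,"rz":0,"jaw":1}]'; cat > st.py <<'E'
from geo import *
s=get_state(); q=s['tool_rot']; p=s['ee_pos']; t=tray(p)
print('t',s['time_s'],'tcp',p.round(4),'tray mm',(t*1000).round(1),'tip z',round(1000*p[2]-25,1),'yaw',round(np.degrees(2*np.arctan2(q[1],q[0])),2),'tilt',q[2:].round(4),'F',s['force'].round(2),'Ft',(RT.T@s['force'][:2]).round(2))
E
python3 st.py
```

```text
time_s: 3.08
ee_pos: [0.4712, -0.1498, 0.5275]
tool_rot: [0.861, -0.509, -0.0, -0.0]
force: [-0.5, -0.5, -0.2]
gripper_width: 0.0001
t 3.0833 tcp [ 0.4712 -0.1498  0.5275] tray mm [-105.5    3.6  527.5] tip z 502.5 yaw -61.25 tilt [-0.     -0.0002] F [-0.45 -0.51 -0.23] Ft [-0.64 -0.24]
```

```bash
python3 -m crank '[{"x":-0.014,"y":-0.028,"z":-0.2,"rx":0,"ry":0,"rz":-0.02,"jaw":1},{"x":0,"y":0,"z":-0.2,"rx":0,"ry":0,"rz":0,"jaw":1},{"x":0,"y":0,"z":-0.2,"rx":0,"ry":0,"rz":0,"jaw":1},{"x":0,"y":0,"z":-0.2,"rx":0,"ry":0,"rz":0,"jaw":1},{"x":0,"y":0,"z":-0.2,"rx":0,"ry":0,"rz":0,"jaw":1},{"x":0,"y":0,"z":-0.2,"rx":0,"ry":0,"rz":0,"jaw":1},{"x":0,"y":0,"z":-0.2,"rx":0,"ry":0,"rz":0,"jaw":1},{"x":0,"y":0,"z":-0.2,"rx":0,"ry":0,"rz":0,"jaw":1},{"x":0,"y":0,"z":-0.1,"rx":0,"ry":0,"rz":0,"jaw":1},{"x":0,"y":0,"z":-0.1,"rx":0,"ry":0,"rz":0,"jaw":1},{"x":0,"y":0,"z":0,"rx":0,"ry":0,"rz":0,"jaw":1},{"x":0,"y":0,"z":0,"rx":0,"ry":0,"rz":0,"jaw":1}]'; python3 st.py; python3 - <<'E'
from geo import *
s=snap('wrist','w2.png');s=snap('scene','s2.png')
E
```

```text
time_s: 4.08
ee_pos: [0.4678, -0.1561, 0.1673]
tool_rot: [0.858, -0.514, -0.001, 0.001]
force: [0.3, -0.6, 0.3]
gripper_width: 0.0003
t 4.0833 tcp [ 0.4678 -0.1561  0.1673] tray mm [-111.4   -0.3  167.3] tip z 142.3 yaw -61.92 tilt [-0.0007  0.0006] F [ 0.32 -0.63  0.29] Ft [-0.01 -0.71]
```

View pics/w2.png

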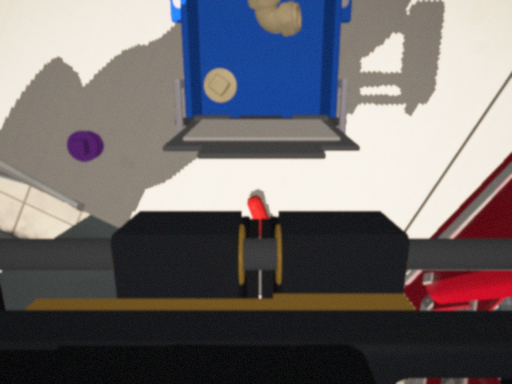

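View pics/s2.png

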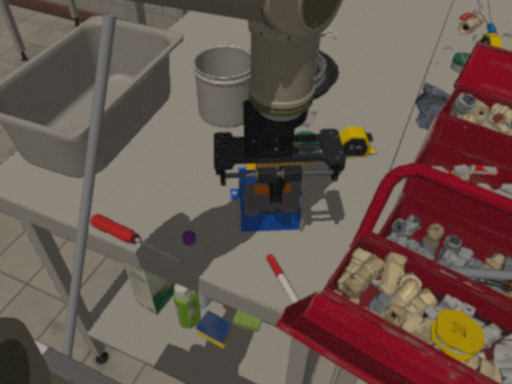

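```bash
python3 - <<'E'
from geo import *
th=np.r_[1.66,np.linspace(1.5,.36,20)]
f=-58+90*np.cos(th)-1.5*np.sin(th); z=51.5+90*np.sin(th)+1.5*np.cos(th)
c=f-9.5
pc,pz=-111.4,142.3
for t,a,b in zip(th,c,z):
    dx=(a-pc)*RT[0,0]/200;dy=(a-pc)*RT[1,0]/200;dz=(b-pz)/200
    print(round(t,2),'c',a.round(1),'z',b.round(1),'d',dx.round(4),dy.round(4),dz.round(4)); pc,pz=a,b
E
```

```text
1.66 c -77.0 z 141.0 d 0.1518 0.0807 -0.0065
1.5 c -62.6 z 141.4 d 0.0635 0.0338 0.0019
1.44 c -57.2 z 140.9 d 0.0238 0.0126 -0.0023
1.38 c -51.9 z 140.2 d 0.0236 0.0125 -0.0039
1.32 c -46.6 z 139.1 d 0.0233 0.0124 -0.0055
1.26 c -41.4 z 137.6 d 0.023 0.0122 -0.007
1.2 c -36.3 z 135.9 d 0.0226 0.012 -0.0086
1.14 c -31.3 z 133.9 d 0.0221 0.0118 -0.0101
1.08 c -26.4 z 131.6 d 0.0215 0.0114 -0.0116
1.02 c -21.7 z 129.0 d 0.0209 0.0111 -0.013
0.96 c -17.1 z 126.1 d 0.0201 0.0107 -0.0144
0.9 c -12.7 z 122.9 d 0.0193 0.0103 -0.0158
0.84 c -8.5 z 119.5 d 0.0185 0.0098 -0.0171
0.78 c -4.6 z 115.9 d 0.0175 0.0093 -0.0183
0.72 c -0.8 z 112.0 d 0.0165 0.0088 -0.0194
0.66 c 2.7 z 107.9 d 0.0155 0.0082 -0.0205
0.6 c 5.9 z 103.6 d 0.0144 0.0076 -0.0215
0.54 c 8.9 z 99.1 d 0.0132 0.007 -0.0225
0.48 c 11.6 z 94.4 d 0.012 0.0064 -0.0233
0.42 c 14.1 z 89.6 d 0.0107 0.0057 -0.0241
0.36 c 16.2 z 84.6 d 0.0094 0.005 -0.0248
```

```bash
python3 -m crank '[{"x":0.044,"y":0.0235,"z":0,"rx":0,"ry":0,"rz":0,"jaw":1},{"x":0.044,"y":0.0235,"z":0,"rx":0,"ry":0,"rz":0,"jaw":1},{"x":0.033,"y":0.0175,"z":-0.006,"rx":0,"ry":0,"rz":0,"jaw":1},{"x":0.022,"y":0.0117,"z":0,"rx":0,"ry":0,"rz":0,"jaw":1},{"x":0.022,"y":0.0117,"z":0,"rx":0,"ry":0,"rz":0,"jaw":1},{"x":0.022,"y":0.0117,"z":0,"rx":0,"ry":0,"rz":0,"jaw":1},{"x":0,"y":0,"z":0,"rx":0,"ry":0,"rz":0,"jaw":1}]'; python3 st.py; python3 - <<'E'
from geo import *
s=snap('wrist','w3.png');s=snap('scene','s3.png');cv2.imwrite('pics/s3c.png',cv2.resize(s['color'][120:250,200:350],None,fx=4,fy=4))
E
```

```text
time_s: 4.77
ee_pos: [0.5061, -0.1362, 0.1663]
tool_rot: [0.858, -0.514, 0.0, 0.0]
force: [0.8, 0.4, 0.5]
gripper_width: 0.0009
t 4.7667 tcp [ 0.5061 -0.1362  0.1663] tray mm [-68.3  -0.7 166.3] tip z 141.3 yaw -61.92 tilt [0.0001 0.0001] F [0.84 0.43 0.53] Ft [ 0.94 -0.02]
```

View pics/w3.png

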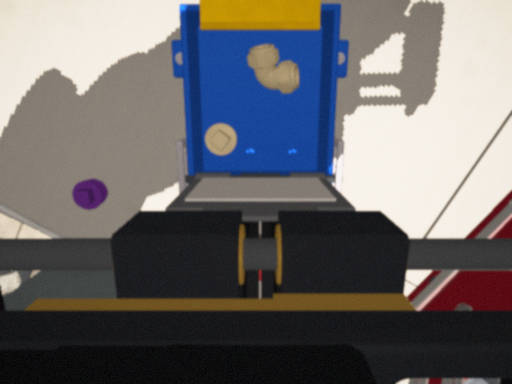

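View pics/s3c.png

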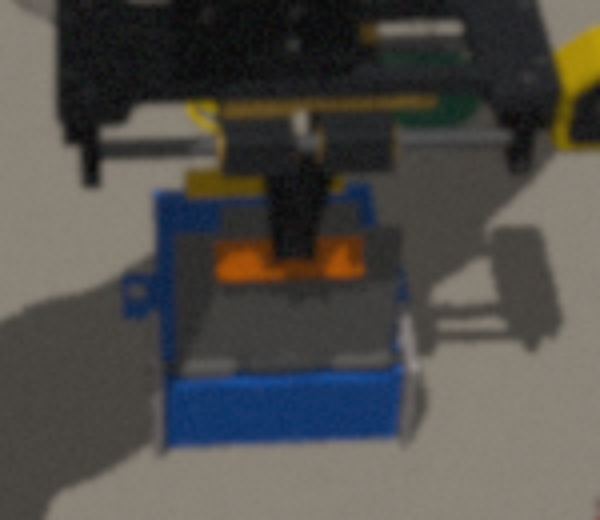

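```bash
python3 -m crank '[{"x":0.025,"y":0.0134,"z":0,"rx":0,"ry":0,"rz":0,"jaw":1},{"x":0.025,"y":0.0134,"z":-0.002,"rx":0,"ry":0,"rz":0,"jaw":1},{"x":0.0236,"y":0.0125,"z":-0.004,"rx":0,"ry":0,"rz":0,"jaw":1},{"x":0.0233,"y":0.0124,"z":-0.0055,"rx":0,"ry":0,"rz":0,"jaw":1},{"x":0.023,"y":0.0122,"z":-0.007,"rx":0,"ry":0,"rz":0,"jaw":1},{"x":0.0226,"y":0.012,"z":-0.0086,"rx":0,"ry":0,"rz":0,"jaw":1},{"x":0.0221,"y":0.0118,"z":-0.01,"rx":0,"ry":0,"rz":0,"jaw":1},{"x":0.0215,"y":0.0114,"z":-0.0116,"rx":0,"ry":0,"rz":0,"jaw":1},{"x":0,"y":0,"z":0,"rx":0,"ry":0,"rz":0,"jaw":1}]'; python3 st.py; python3 - <<'E'
from geo import *
s=snap('wrist','w4.png');s=snap('scene','s4.png');cv2.imwrite('pics/s4c.png',cv2.resize(s['color'][120:250,200:350],None,fx=4,fy=4))
E
```

```text
time_s: 5.62
ee_pos: [0.5431, -0.1162, 0.156]
tool_rot: [0.858, -0.514, -0.0, 0.0]
force: [0.9, 0.1, 0.1]
gripper_width: 0.0003
t 5.6167 tcp [ 0.5431 -0.1162  0.156 ] tray mm [-26.1  -0.4 156. ] tip z 131.0 yaw -61.91 tilt [-0.0002  0.0002] F [0.87 0.06 0.1 ] Ft [ 0.8  -0.36]
```

View pics/w4.png

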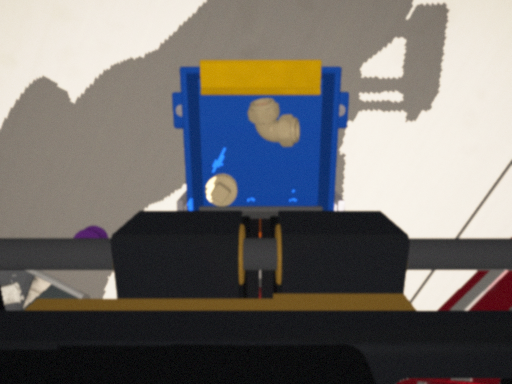

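View pics/s4c.png

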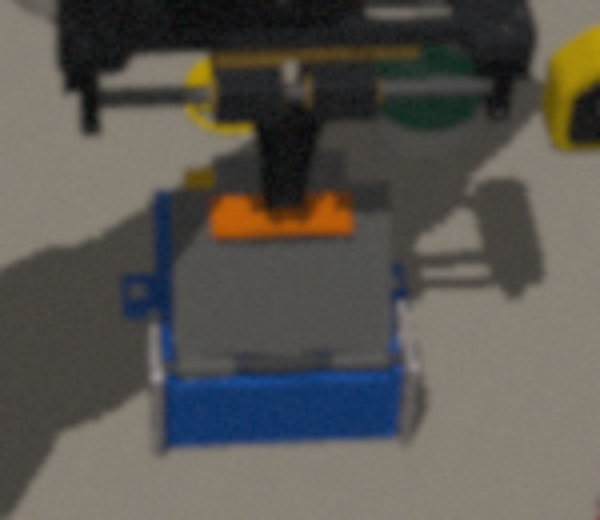

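```bash
python3 -m crank '[{"x":0.0209,"y":0.0111,"z":-0.013,"rx":0,"ry":0,"rz":0,"jaw":1},{"x":0.02,"y":0.0107,"z":-0.0144,"rx":0,"ry":0,"rz":0,"jaw":1},{"x":0.0193,"y":0.0103,"z":-0.0158,"rx":0,"ry":0,"rz":0,"jaw":1},{"x":0.0185,"y":0.0098,"z":-0.017,"rx":0,"ry":0,"rz":0,"jaw":1},{"x":0.0175,"y":0.0093,"z":-0.018,"rx":0,"ry":0,"rz":0,"jaw":1},{"x":0.0165,"y":0.0088,"z":-0.0194,"rx":0,"ry":0,"rz":0,"jaw":1},{"x":0,"y":0,"z":0,"rx":0,"ry":0,"rz":0,"jaw":1}]'; python3 st.py; python3 - <<'E'
from geo import *
s=snap('wrist','w5.png');s=snap('scene','s5.png');cv2.imwrite('pics/s5c.png',cv2.resize(s['color'][120:250,200:350],None,fx=4,fy=4))
E
```

```text
time_s: 6.3
ee_pos: [0.5653, -0.1043, 0.1361]
tool_rot: [0.858, -0.514, -0.0, 0.0]
force: [-0.5, -0.5, 0.5]
gripper_width: 0.0004
t 6.3 tcp [ 0.5653 -0.1043  0.1361] tray mm [ -1.   -0.3 136.1] tip z 111.1 yaw -61.92 tilt [-0.0004  0.0003] F [-0.54 -0.51  0.48] Ft [-0.71 -0.2 ]
```

View pics/s5c.png

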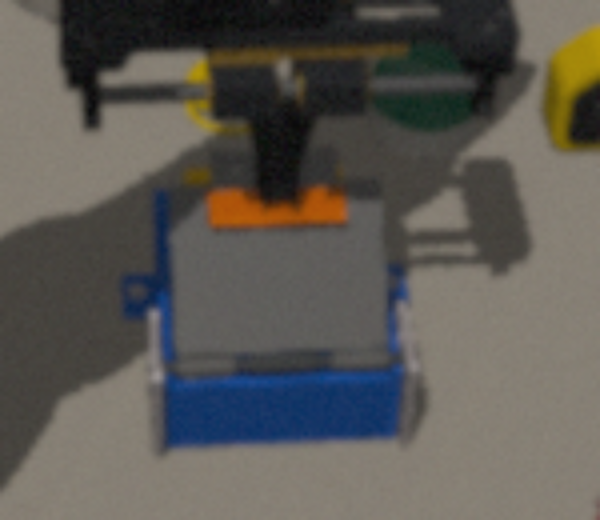

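Tracking well: the flap is about 0.75 rad and there is no noticeable force. I'll continue the arc.

```bash
python3 -m crank '[{"x":0.0155,"y":0.0082,"z":-0.0205,"rx":0,"ry":0,"rz":0,"jaw":1},{"x":0.0144,"y":0.0076,"z":-0.0215,"rx":0,"ry":0,"rz":0,"jaw":1},{"x":0.0132,"y":0.007,"z":-0.0225,"rx":0,"ry":0,"rz":0,"jaw":1},{"x":0.012,"y":0.0064,"z":-0.0233,"rx":0,"ry":0,"rz":0,"jaw":1},{"x":0.0107,"y":0.0057,"z":-0.024,"rx":0,"ry":0,"rz":0,"jaw":1},{"x":0.0094,"y":0.005,"z":-0.0248,"rx":0,"ry":0,"rz":0,"jaw":1},{"x":0,"y":0,"z":0,"rx":0,"ry":0,"rz":0,"jaw":1}]'; python3 st.py; python3 - <<'E'
from geo import *
s=snap('wrist','w6.png');s=snap('scene','s6.png');cv2.imwrite('pics/s6c.png',cv2.resize(s['color'][120:250,200:350],None,fx=4,fy=4))
E
```

```text
time_s: 6.98
ee_pos: [0.5799, -0.0965, 0.1085]
tool_rot: [0.857, -0.515, -0.001, 0.0]
force: [-0.4, 1.1, -0.0]
gripper_width: 0.0005
t 6.9833 tcp [ 0.5799 -0.0965  0.1085] tray mm [ 15.5  -0.4 108.5] tip z 83.5 yaw -61.94 tilt [-0.0006  0.0004] F [-0.43  1.08 -0.  ] Ft [0.13 1.16]
```

View pics/s6c.png

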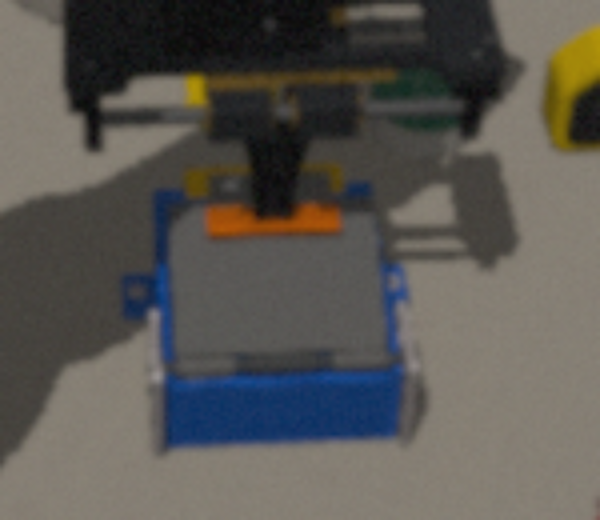

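View pics/w6.png

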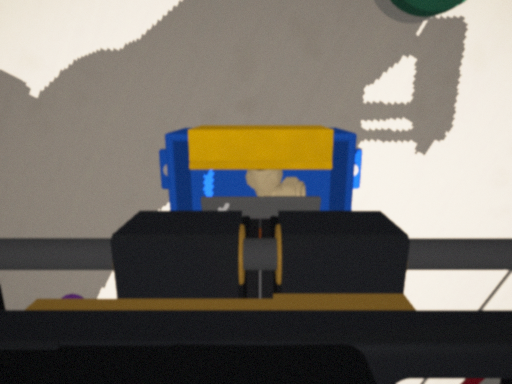

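```bash
python3 -m crank '[{"x":0,"y":0,"z":0.1,"rx":0,"ry":0,"rz":0,"jaw":1},{"x":-0.02,"y":-0.01,"z":0.05,"rx":0,"ry":0,"rz":0,"jaw":1},{"x":-0.06,"y":-0.032,"z":0,"rx":0,"ry":0,"rz":0,"jaw":1},{"x":-0.06,"y":-0.032,"z":0,"rx":0,"ry":0,"rz":0,"jaw":1},{"x":0,"y":0,"z":0,"rx":0,"ry":0,"rz":0,"jaw":1},{"x":0,"y":0,"z":-0.08,"rx":0,"ry":0,"rz":0,"jaw":1},{"x":0,"y":0,"z":-0.07,"rx":0,"ry":0,"rz":0,"jaw":1},{"x":0,"y":0,"z":0,"rx":0,"ry":0,"rz":0,"jaw":1}]'; python3 st.py; python3 - <<'E'
from geo import *
s=snap('scene','s7.png');cv2.imwrite('pics/s7c.png',cv2.resize(s['color'][120:250,200:350],None,fx=4,fy=4))
E
```

```text
time_s: 7.75
ee_pos: [0.5511, -0.1112, 0.1079]
tool_rot: [0.857, -0.515, -0.001, 0.0]
force: [-0.8, 0.3, 0.2]
gripper_width: 0.0002
t 7.75 tcp [ 0.5511 -0.1112  0.1079] tray mm [-16.7   0.2 107.9] tip z 82.9 yaw -61.95 tilt [-0.0012  0.0005] F [-0.8   0.28  0.23] Ft [-0.57  0.62]
```

View pics/s7c.png

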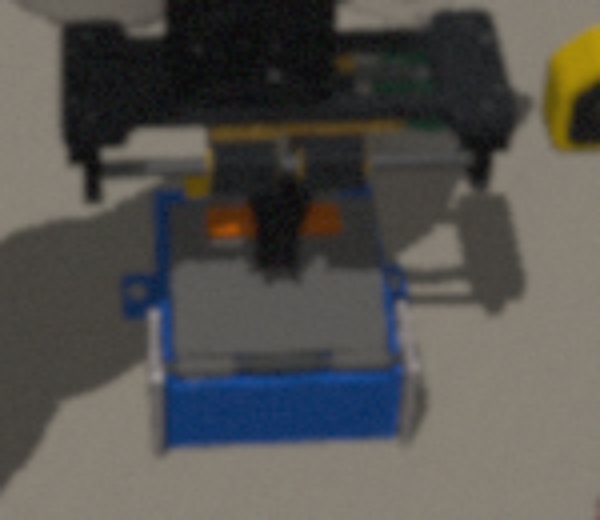

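```bash
python3 -m crank '[{"x":0,"y":0,"z":-0.02,"rx":0,"ry":0,"rz":0,"jaw":1},{"x":0,"y":0,"z":-0.02,"rx":0,"ry":0,"rz":0,"jaw":1},{"x":0,"y":0,"z":-0.02,"rx":0,"ry":0,"rz":0,"jaw":1},{"x":0,"y":0,"z":-0.02,"rx":0,"ry":0,"rz":0,"jaw":1},{"x":0,"y":0,"z":-0.02,"rx":0,"ry":0,"rz":0,"jaw":1},{"x":0,"y":0,"z":-0.02,"rx":0,"ry":0,"rz":0,"jaw":1},{"x":0,"y":0,"z":-0.01,"rx":0,"ry":0,"rz":0,"jaw":1},{"x":0,"y":0,"z":-0.01,"rx":0,"ry":0,"rz":0,"jaw":1},{"x":0,"y":0,"z":0,"rx":0,"ry":0,"rz":0,"jaw":1}]'; python3 st.py; python3 - <<'E'
from geo import *
s=snap('scene','s8.png');cv2.imwrite('pics/s8c.png',cv2.resize(s['color'][120:250,200:350],None,fx=4,fy=4))
s=snap('wrist','w8.png')
E
```

```text
time_s: 8.55
ee_pos: [0.5518, -0.1119, 0.0814]
tool_rot: [0.857, -0.515, -0.0, 0.0]
force: [0.0, -0.6, 1.4]
gripper_width: 0.0006
t 8.55 tcp [ 0.5518 -0.1119  0.0814] tray mm [-16.4  -0.7  81.4] tip z 56.4 yaw -61.97 tilt [-0.0002  0.0002] F [ 0.03 -0.63  1.43] Ft [-0.27 -0.57]
```

View pics/s8c.png

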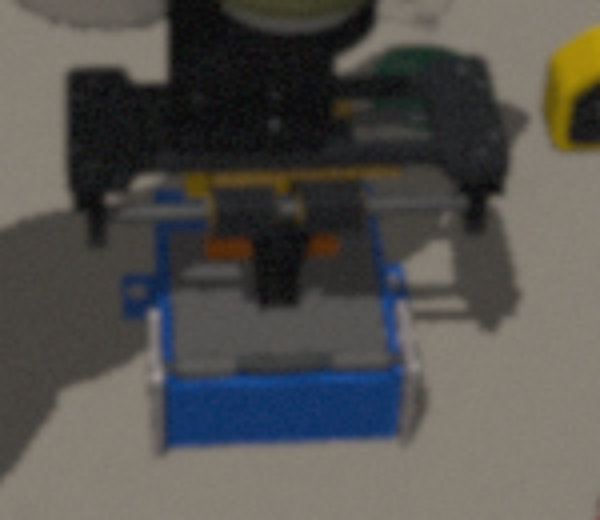

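View pics/w8.png

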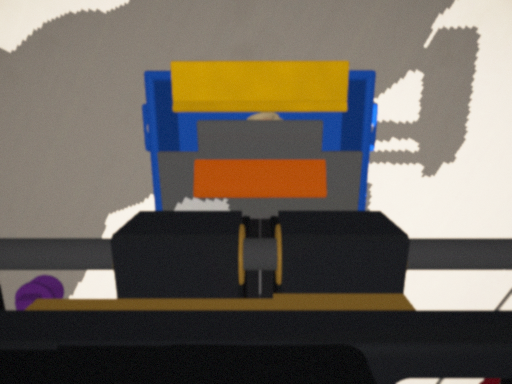

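Contact (1.4 N up), and the tongue edge is clear of the lip. I'll press on down in small steps.

```bash
python3 -m crank '[{"x":0,"y":0,"z":-0.007,"rx":0,"ry":0,"rz":0,"jaw":1},{"x":0,"y":0,"z":-0.006,"rx":0,"ry":0,"rz":0,"jaw":1},{"x":0,"y":0,"z":0,"rx":0,"ry":0,"rz":0,"jaw":1}]'; python3 st.py;  python3 -m crank '[{"x":0,"y":0,"z":-0.006,"rx":0,"ry":0,"rz":0,"jaw":1},{"x":0,"y":0,"z":0,"rx":0,"ry":0,"rz":0,"jaw":1}]'; python3 st.py
```

```text
time_s: 8.9
ee_pos: [0.5521, -0.1118, 0.0791]
tool_rot: [0.857, -0.515, 0.0, 0.0]
force: [-0.3, -0.5, -1.3]
gripper_width: 0.0004
t 8.9 tcp [ 0.5521 -0.1118  0.0791] tray mm [-16.2  -0.8  79.1] tip z 54.1 yaw -61.97 tilt [0.0001 0.    ] F [-0.25 -0.49 -1.26] Ft [-0.45 -0.32]
time_s: 9.07
ee_pos: [0.5522, -0.1119, 0.0783]
tool_rot: [0.857, -0.515, 0.0, -0.0]
force: [-2.2, 0.1, 4.6]
gripper_width: 0.0007
t 9.0667 tcp [ 0.5522 -0.1119  0.0783] tray mm [-16.2  -0.9  78.3] tip z 53.3 yaw -61.97 tilt [ 0.0001 -0.0001] F [-2.2   0.07  4.6 ] Ft [-1.91  1.09]
```

```bash
python3 -m crank '[{"x":0,"y":0,"z":-0.005,"rx":0,"ry":0,"rz":0,"jaw":1},{"x":0,"y":0,"z":-0.005,"rx":0,"ry":0,"rz":0,"jaw":1},{"x":0,"y":0,"z":0,"rx":0,"ry":0,"rz":0,"jaw":1}]'; python3 st.py; python3 - <<'E'
from geo import *
s=snap('scene','s9.png');cv2.imwrite('pics/s9c.png',cv2.resize(s['color'][120:250,200:350],None,fx=4,fy=4))
s=snap('wrist','w9.png')
for sl in(0,.018):
  for th in (0,.06): print(sl,th,'edge',proj(s,flap(th,.1,sl=sl)),'ridge',proj(s,flap(th,.064,.008,sl=sl)),'ridgefar',proj(s,flap(th,.081,0,sl=sl)))
print('lip',proj(s,w(.0455,0,.062)),proj(s,w(.068,0,.061)))
E
```

```text
time_s: 9.32
ee_pos: [0.5532, -0.1115, 0.0777]
tool_rot: [0.857, -0.515, 0.001, -0.001]
force: [-4.7, 2.4, 18.4]
gripper_width: 0.0003
t 9.3167 tcp [ 0.5532 -0.1115  0.0777] tray mm [-15.1  -1.   77.7] tip z 52.7 yaw -61.95 tilt [ 0.0007 -0.0011] F [-4.71  2.44 18.41] Ft [-3.02  4.37]
0 0 edge [258.48587235 123.91605911] ridge [258.43996671 200.38762856] ridgefar [258.48747134 162.95425719]
0 0.06 edge [258.44764442 125.1260545 ] ridge [258.41507045 203.95987529] ridgefar [258.45763329 165.06581863]
0.018 0 edge [258.48427301  84.86939315] ridge [258.43713506 163.59171825] ridgefar [258.48595872 126.02490802]
0.018 0.06 edge [258.44490721  84.62646529] ridge [258.41148569 166.4155355 ] ridgefar [258.45526512 127.09638588]
lip [258.426668   117.01042455] [258.42952378  64.68670222]
```

View pics/s9c.png

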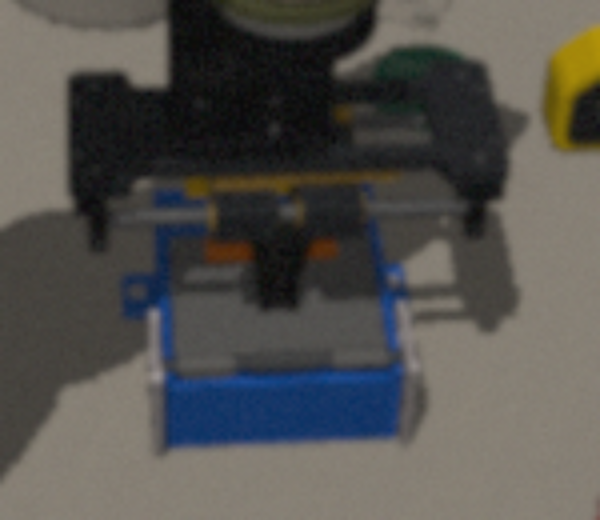

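View pics/w9.png

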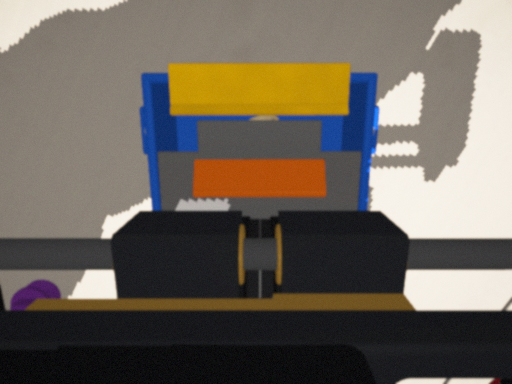

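```bash
python3 -m crank '[{"x":0,"y":0,"z":0.009,"rx":0,"ry":0,"rz":0,"jaw":1},{"x":0,"y":0,"z":0.009,"rx":0,"ry":0,"rz":0,"jaw":1},{"x":0,"y":0,"z":0,"rx":0,"ry":0,"rz":0,"jaw":1},{"x":0,"y":0,"z":0,"rx":0,"ry":0,"rz":0,"jaw":1}]'; python3 st.py
```

```text
time_s: 9.75
ee_pos: [0.5519, -0.1119, 0.0794]
tool_rot: [0.857, -0.515, -0.0, 0.0]
force: [-0.7, -0.4, 0.2]
gripper_width: 0.0005
t 9.75 tcp [ 0.5519 -0.1119  0.0794] tray mm [-16.4  -0.8  79.4] tip z 54.4 yaw -61.97 tilt [-0.0001  0.0001] F [-0.75 -0.37  0.23] Ft [-0.83  0.02]
```

```bash
python3 -m crank '[{"x":0.018,"y":0.0094,"z":0,"rx":0,"ry":0,"rz":0,"jaw":1},{"x":0.018,"y":0.0094,"z":0,"rx":0,"ry":0,"rz":0,"jaw":1},{"x":0.009,"y":0.0047,"z":0,"rx":0,"ry":0,"rz":0,"jaw":1},{"x":0.009,"y":0.0047,"z":0,"rx":0,"ry":0,"rz":0,"jaw":1},{"x":0.009,"y":0.0047,"z":0,"rx":0,"ry":0,"rz":0,"jaw":1},{"x":0.009,"y":0.0047,"z":0,"rx":0,"ry":0,"rz":0,"jaw":1},{"x":0.009,"y":0.0047,"z":0,"rx":0,"ry":0,"rz":0,"jaw":1},{"x":0.009,"y":0.0047,"z":0,"rx":0,"ry":0,"rz":0,"jaw":1},{"x":0.009,"y":0.0047,"z":0,"rx":0,"ry":0,"rz":0,"jaw":1}]'; python3 st.py; python3 - <<'E'
from geo import *
s=snap('wrist','w10.png')
E
```

```text
time_s: 10.5
ee_pos: [0.5717, -0.1015, 0.0794]
tool_rot: [0.857, -0.515, -0.0, 0.0]
force: [-2.8, 0.1, 0.5]
gripper_width: 0.0005
t 10.5 tcp [ 0.5717 -0.1015  0.0794] tray mm [ 6.  -0.9 79.4] tip z 54.4 yaw -61.98 tilt [-0.0002  0.0002] F [-2.82  0.08  0.53] Ft [-2.45  1.4 ]
```

View pics/w10.png

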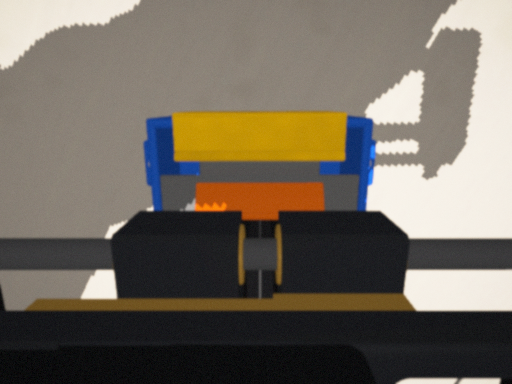

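Sliding at about 2.5 N, with the tongue now under the lip (lip front at row 160, tongue shoulders at 176). I'll continue to the stop.

```bash
python3 -m crank '[{"x":0.009,"y":0.0047,"z":0,"rx":0,"ry":0,"rz":0,"jaw":1},{"x":0.009,"y":0.0047,"z":0,"rx":0,"ry":0,"rz":0,"jaw":1},{"x":0.009,"y":0.0047,"z":0,"rx":0,"ry":0,"rz":0,"jaw":1},{"x":0,"y":0,"z":0,"rx":0,"ry":0,"rz":0,"jaw":1}]'; python3 st.py; python3 -m crank '[{"x":0.009,"y":0.0047,"z":0,"rx":0,"ry":0,"rz":0,"jaw":1},{"x":0,"y":0,"z":0,"rx":0,"ry":0,"rz":0,"jaw":1}]'; python3 st.py
```

```text
time_s: 10.88
ee_pos: [0.5777, -0.0983, 0.0796]
tool_rot: [0.857, -0.515, 0.0, -0.0]
force: [-0.4, -0.5, -0.8]
gripper_width: 0.0003
t 10.8833 tcp [ 0.5777 -0.0983  0.0796] tray mm [12.7 -0.9 79.6] tip z 54.6 yaw -61.94 tilt [ 0.0001 -0.0001] F [-0.41 -0.51 -0.8 ] Ft [-0.61 -0.26]
time_s: 11.05
ee_pos: [0.5788, -0.0979, 0.0794]
tool_rot: [0.857, -0.515, -0.0, 0.0]
force: [-4.0, -0.9, 0.4]
gripper_width: 0.0006
t 11.05 tcp [ 0.5788 -0.0979  0.0794] tray mm [13.9 -1.  79.4] tip z 54.4 yaw -61.97 tilt [-0.0003  0.0004] F [-4.04 -0.9   0.43] Ft [-3.99  1.1 ]
```

```bash
python3 -m crank '[{"x":0.007,"y":0.0037,"z":0,"rx":0,"ry":0,"rz":0,"jaw":1},{"x":0,"y":0,"z":0,"rx":0,"ry":0,"rz":0,"jaw":1}]'; python3 st.py; python3 -m crank '[{"x":0.007,"y":0.0037,"z":0,"rx":0,"ry":0,"rz":0,"jaw":1},{"x":0,"y":0,"z":0,"rx":0,"ry":0,"rz":0,"jaw":1}]'; python3 st.py
```

```text
time_s: 11.22
ee_pos: [0.579, -0.0979, 0.0792]
tool_rot: [0.857, -0.515, -0.001, 0.001]
force: [-9.1, -2.6, 3.6]
gripper_width: 0.0008
t 11.2167 tcp [ 0.579  -0.0979  0.0792] tray mm [14.1 -1.1 79.2] tip z 54.2 yaw -62.02 tilt [-0.0012  0.0011] F [-9.08 -2.56  3.63] Ft [-9.22  2.  ]
time_s: 11.38
ee_pos: [0.5793, -0.0978, 0.0789]
tool_rot: [0.857, -0.516, -0.002, 0.002]
force: [-14.0, -4.7, 5.5]
gripper_width: 0.0008
t 11.3833 tcp [ 0.5793 -0.0978  0.0789] tray mm [14.4 -1.2 78.9] tip z 53.9 yaw -62.07 tilt [-0.0021  0.0019] F [-13.97  -4.7    5.47] Ft [-14.54   2.41]
```

Hard stop reached: the force rises steeply at tray x of about 14 mm, where the predicted end is 14.5. I'll back off the ridge, lift and look.

```bash
python3 -m crank '[{"x":-0.02,"y":-0.0106,"z":0.005,"rx":0,"ry":0,"rz":0,"jaw":1},{"x":-0.02,"y":-0.0106,"z":0.02,"rx":0,"ry":0,"rz":0,"jaw":1},{"x":0,"y":0,"z":0.1,"rx":0,"ry":0,"rz":0,"jaw":1},{"x":-0.1,"y":-0.06,"z":0.18,"rx":0,"ry":0,"rz":0,"jaw":1},{"x":-0.15,"y":-0.08,"z":0.18,"rx":0,"ry":0,"rz":0,"jaw":1},{"x":-0.15,"y":-0.08,"z":0.18,"rx":0,"ry":0,"rz":0,"jaw":1},{"x":-0.1,"y":-0.06,"z":0.18,"rx":0,"ry":0,"rz":0,"jaw":1},{"x":0,"y":0,"z":0,"rx":0,"ry":0,"rz":0,"jaw":1},{"x":0,"y":0,"z":0,"rx":0,"ry":0,"rz":0,"jaw":1}]'; python3 st.py; python3 - <<'E'
from geo import *
s=snap('wrist','w11.png')
for sl in(0,.018): print(sl,'ridge y32',proj(s,flap(0,.064,0,y=.032,sl=sl)),proj(s,flap(0,.064,0,y=-.032,sl=sl)),'far',proj(s,flap(0,.081,sl=sl)),'shoulder',proj(s,flap(0,.085,y=.04,sl=sl)))
print('lip',proj(s,w(.0455,0,.062)))
s=snap('scene','s11.png');cv2.imwrite('pics/s11c.png',cv2.resize(s['color'][100:260,180:360],None,fx=4,fy=3.75))
E
```

```text
time_s: 12.13
ee_pos: [0.4854, -0.1516, 0.238]
tool_rot: [0.857, -0.515, 0.003, -0.003]
force: [0.9, 0.3, -0.7]
gripper_width: 0.0005
t 12.1333 tcp [ 0.4854 -0.1516  0.238 ] tray mm [-93.8  -4.7 238. ] tip z 213.0 yaw -62.06 tilt [ 0.0026 -0.0025] F [ 0.87  0.3  -0.68] Ft [ 0.91 -0.15]
0 ridge y32 [219.71014042  69.21091145] [289.38132964  69.15821839] far [254.46816264  49.39246975] shoulder [210.19055078  44.6879089 ]
0.018 ridge y32 [219.14027854  48.2348107 ] [289.77226409  48.1895468 ] far [254.3765292   27.86680585] shoulder [209.47788639  23.02391451]
lip [254.21484042  19.77299757]
```

View pics/w11.png

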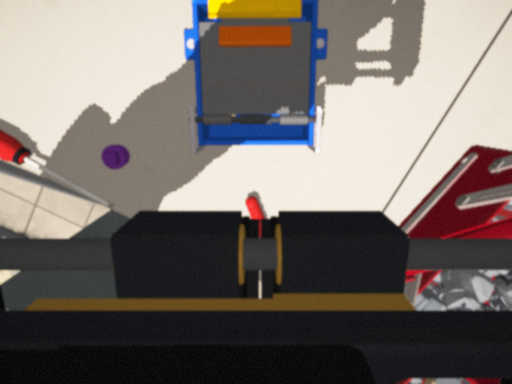

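View pics/s11c.png

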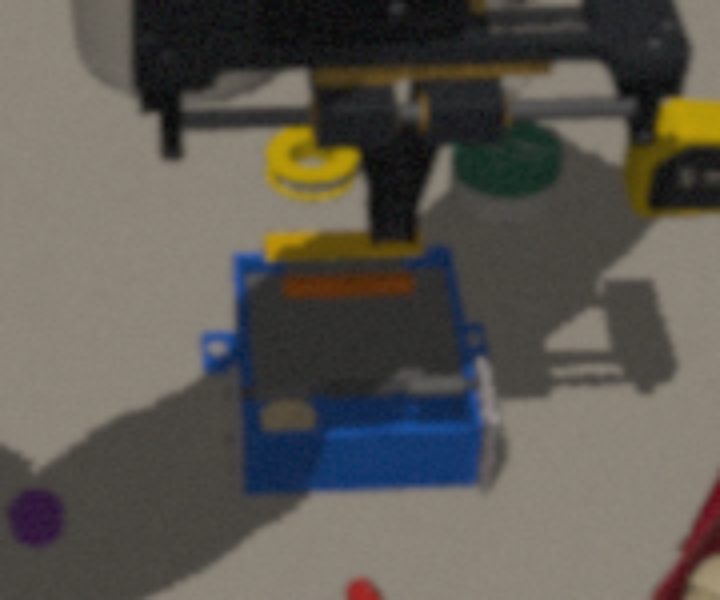

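```bash
python3 -m crank '[{"x":0,"y":0,"z":0.1,"rx":0,"ry":0,"rz":0,"jaw":1},{"x":0,"y":0,"z":0,"rx":0,"ry":0,"rz":0,"jaw":1},{"x":0,"y":0,"z":0,"rx":0,"ry":0,"rz":0,"jaw":1},{"x":0,"y":0,"z":0,"rx":0,"ry":0,"rz":0,"jaw":1},{"x":0,"y":0,"z":0,"rx":0,"ry":0,"rz":0,"jaw":1}]'; python3 st.py; python3 - <<'E'
from geo import *
print(np.abs(get_state()['qd']).max()); print(close_job())
E
```

```text
time_s: 12.65
ee_pos: [0.4844, -0.1504, 0.254]
tool_rot: [0.857, -0.515, -0.001, 0.001]
force: [0.5, 0.5, 0.3]
gripper_width: 0.0008
t 12.65 tcp [ 0.4844 -0.1504  0.254 ] tray mm [-94.1  -3.1 254. ] tip z 229.0 yaw -61.94 tilt [-0.0006  0.0006] F [0.52 0.49 0.34] Ft [0.69 0.19]
0.006182939638146278
the job is handed in; nothing more can be done
None
```

The tray is closed and the job is handed in, at about 12.7 s of the 45 s allowed. With the fingers shut, I tipped the flap over along its arc and pressed it flat between pin and ridge. I then pushed the ridge towards the lip until it stopped.

**Checks that agreed:**
- **Flat:** the fingertips came to rest at 52.7 mm under about 18 N; the folded face should be at 53 mm.
- **Fully forward:** the force rose from about 4 N to 14.5 N while the tool hardly moved, 14 mm along the tray against 14.5 mm predicted.
- **Tucked under the lip:** in the last wrist picture the ridge foot is at about row 47. I predicted 48 for fully forward and 69 for fully back, and the tongue lies beneath the yellow lip.
- **Gripper clear:** it stands well above the tray, with force readings at noise level.

**Limits:** the tray position from the different views disagreed by about 2 mm, within the stated calibration. I checked the tools and fittings only by eye: the ones in view look undisturbed, but I did not measure them again. The closed flap hides the elbow, and the tip of the screwdriver and most of the marker are outside or hidden in the last pictures.

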